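Throw an interlocked supply bypass switch over to maintenance

TASK

The analyser's back-up supply is due for service, so put the three-lever bypass switch on the worktop over to maintenance: its levers now all lean towards you, and each must be thrown over, away from you, fully home to its far stop. The interlock inside lets them go only in the safe order (bypass in, output off, input off) and frees one at a time, but the legends are gone: feel for the free lever with a light push of the closed fingers, never force one that is held, and bring each gently to its stop. Leave the bottle, the slide carton and the timer beside it where they are.

Things in the scene. Friction and masses are not known exactly. Their poses are not given: they have to be found in the camera images.
- panel: The bypass switch: grey steel case, white cover, 150 (x) x 300 (y) x 74 mm, fixed. Origin: centre of its underside; x from front to back, the way the levers go; y left. Three equal levers at y = +90, 0, -90 mm on pivots along y at x = 0, z = 55 mm. Lever guides and the rail behind the levers rise to 85 mm; flexes run out of its back to x = 210 mm, 45 mm high
- grip_left (a point): Middle of the left (+y) lever's black grip, 105 mm from its pivot: at the start panel x = -43, z = 151 mm, at the far stop x = +43, z = 151. The grip is round, 50 mm long along the lever, 19 mm thick at its foot to 24 near its top; below it a 10 mm steel stem. The point moves with the lever
- grip_middle (a point): The same point of the middle lever. A free lever moves steadily against friction, 3 to 9 N in all at the grip with the rubbing of the finger, and stays where it is left. A held one gives 3 to 4 mm at the grip, then resists springily, about 1 mm for each further 2 N; the far stops are firmer, less than 1 mm for each further 5 N
- grip_right (a point): The same point of the right lever. A push of more than 20 N on any lever or on the case counts as forcing it. Squeezing a grip counts as force too, so the levers are best pushed with closed fingers, slowly (below 0.05 m/s) where one may be held or near its stop
- lever_left (a joint): Lever angle, rad: 0 = start, leaning 0.42 rad from upright towards the robot; 0.84 = far stop, leaning 0.42 rad away. Two of the three levers are held at the start; one brought fully home, within 0.03 rad of its far stop, frees the next
- lever_middle (a joint): Lever angle, rad: 0 = start, leaning 0.42 rad from upright towards the robot; 0.84 = far stop, leaning 0.42 rad away. Which lever is free first, second and third changes from start to start and cannot be seen
- lever_right (a joint): Lever angle, rad: 0 = start, leaning 0.42 rad from upright towards the robot; 0.84 = far stop, leaning 0.42 rad away. A thrown lever is locked there once the next one has been thrown
- buffer: White bottle with a screw cap, 60 mm thick, 135 mm high, standing at the right, behind the timer; origin at the centre of its underside
- slide_pack: Small pale carton, 29 x 78 x 30 mm, lying to the left of the switch; origin at the centre of its underside
- timer: White bench timer, 62 x 62 x 22 mm, to the right of the switch; origin at the centre of its underside

How it is judged:
By the outcome, as a careful person would: the job done as asked, in the order asked, and still so for the second after the job is handed in, with the robot touching nothing.
It also fails if it takes over 53 s, if anything falls off the work surface, if the arm or the gripper's body presses on something with over 40 N, if the wrist force passes 120 N, or if a joint passes its speed limit or range.

ROBOT

A 6-joint arm with a two-finger parallel gripper is mounted at the origin on a cart in front of the work surface, level with it; the furniture and walls round the work are solid. World frame = base frame: x ahead of the robot, y to its left, z up, the work surface at z = 0. Lengths are in m, angles in rad, forces in N, time in s.
With the tool pointing down it reaches from about 0.3 to 0.775 m from the base axis. Payload 14.6 kg.
Tool frame: the origin (TCP) lies on the centre line of the jaws, within the pads' length; the fingertips stand ctrl.tcp_to_tips ahead of it and the grasp point (between the pads) lies 2 mm behind it (ctrl.tcp_to_tips is the distance from the TCP to the fingertips, in m); z points along the fingers, y is the line along which they close (so a half turn about z gives the same grasp; the last joint's range is limited). The gripper opens to 94 mm and grips with 3 to 60 N. Pads are 16 mm wide; open, the fingers measure 119 mm over their backs; the gripper's body (75 mm by 177 mm) begins 78 mm behind the grasp point.
Start: joints at [-1.172, 0.3, 1.521, -0, 1.321, -0.067], TCP at [0.247, -0.491, 0.222] pointing down, gripper open.
Joint ranges: [-3.03, 3.03], [-0.79, 2.21], [0.23, 2.52], [-1.04, 4.18], [0, 3.07], [-2.55, 2.55]. Speed limits (rad/s): [2.22, 2.22, 2.57, 3.14, 3.14, 3.14].

INTERFACE

Orientations are given as [roll, pitch, yaw] about the fixed x, y, z axes, in that order (R = Rz(yaw) Ry(pitch) Rx(roll)).
In Python, from station import telemetry, viewer, hand_in, ctrl gives the robot as it stands.
- The arm moves only by the tool step_arm, never from a script. Its argument "plan" is a list of rows, each an object of numbers: "dx", "dy", "dz": the shift along the tool's x, y, z scaled (see below); "rx", "ry", "rz": the turn, a rotation vector about the tool's x, y, z scaled (see below); "claw": the closure, from 0 (fully open) to 1 (shut). In form: [{"dx": .., "dy": .., "dz": .., "rx": .., "ry": .., "rz": .., "claw": ..}, ...]. A call has 1 to 10 rows; each row shifts and turns the commanded pose from where the row before left it, along the tool's axes as they then stand; what a row does not reach is not made up. The controller multiplies each number of a shift by 0.1 m and each number of a turn by 90 degrees. A row lasts 1/10 s, in which the tool goes at most 50 mm and 8.59 degrees, less where a joint would pass 70% of its speed; a pose out of reach is approached as far as the arm can. A call with a number of a shift or a turn outside -1 to 1 is refused whole. A call with a gripper value outside its range is refused whole. The fingers move at their own pace and stop on an object; "grip_force" is the grip in N (left out, the last holds). Time passes only in rows, so rows that do not move let the fingers close. It gives the time, the measured TCP pose, the force, the opening and the grip force at its end, in the units of the state.
- telemetry.get_obs(): the state, without advancing time (a new reading comes with each control period).
- viewer.camera(name): name is "scene" or "top"; returns a dict with "img" (420x560x3 uint8, red, green, blue), "z_map" (420x560 float32, m along the optical axis (not along the pixel's ray), 0 where there is no reading), "fx", "fy", "cx", "cy" (pixels), "dist" ([k1, k2, p1, p2, k3] as OpenCV has them; the pictures are not rectified), "R" (3x3) and "t" (3): a world point X has camera coordinates R X + t. Camera axes: x right, y down, z forward; pixel columns grow to the right and rows downward; lengths in m; the calibration is good to about 2 mm. A picture is of the moment at which its call begins.
- hand_in(): hands the job in; it is judged then, once.
Trained networks look in a picture, given as the dict that the camera call returned (one of the last four; its "shot" number tells which), for a name from the list of things; names that differ only in an ending like _2 or _b are one class to them, and where a whole thing is asked for, a point or a joint stands for the part that bears it (a point fixed in the world has none). Each returns a list of dicts, best first, with "score" (0 to 1); they miss things now and then, are a little off and sometimes report something else, mostly with a low value. They report only what shows in the picture. A call takes as long as a camera call.
- viewer.recognise(target, picture): "rect" ([left, top, right, bottom] in pixels, round what is visible of it).
The state is a dict: "time_s": time; "qpos": joint angles; "joint_vel": joint speeds; "tau": joint torques, N m; "ee_pos": TCP position; "eef_rot": TCP orientation; "force": force on the tool from outside, world axes, zero at the start; "moment": the same for the moment, N m; "grip_width": finger opening in m; "grip_force": force on a finger pad.
Only numpy, scipy, OpenCV 4.12 (cv2) and the standard library are available. Lean on these libraries where they do the work, as an engineer would, in place of code of your own. Each camera call takes 0.05 s, during which the arm holds its last target. There are 200 camera calls.

## Working session

There is one attempt and no reset: what is moved stays moved. The work goes in short steps, Python scripts to look and compute and a tool call to move; the robot and the scene stay as the last step left them, time stands still between calls to the robot, and variables do not carry over. Pictures are saved under pics/ and viewed, at most 10 in all, crops included, and the job is handed in when it is done.

Besides the shell and the picture viewer there is one more tool, called after "Emit:" in YAML: its name, and indented under it one key for each argument. step_arm: Moves the arm, as the interface text tells. Shifts and turns lie within -1 to 1; 1 stands for 0.1 m of shift or 90 degrees of turn. Its arguments: {"type":"object","properties":{"plan":{"type":"array"},"grip_force":{"type":"number"}},"required":["plan"]}

```bash
mkdir -p pics
cat > h.py <<'E'
import numpy as np,cv2
from station import telemetry,viewer,hand_in,ctrl
def pt(c,u,v,z=None):
    K=np.array([[c['fx'],0,c['cx']],[0,c['fy'],c['cy']],[0,0,1]])
    p=cv2.undistortPoints(np.array([[[u,v]]],float),K,np.array(c['dist'],float))[0,0]
    z=c['z_map'][int(v),int(u)] if z is None else z
    return np.array(c['R']).T@(np.array([p[0]*z,p[1]*z,z])-np.array(c['t']))
def cloud(c):
    h,w=c['z_map'].shape
    K=np.array([[c['fx'],0,c['cx']],[0,c['fy'],c['cy']],[0,0,1]])
    u,v=np.meshgrid(np.arange(w),np.arange(h))
    p=cv2.undistortPoints(np.stack([u,v],-1).reshape(-1,1,2).astype(float),K,np.array(c['dist'],float)).reshape(h,w,2)
    z=c['z_map']
    P=np.dstack([p[...,0]*z,p[...,1]*z,z])
    W=(P-np.array(c['t']).reshape(3))@np.array(c['R'])
    W[z<=0]=np.nan
    return W
E
python3 - <<'E'
from h import *
np.set_printoptions(precision=4,suppress=True)
o=telemetry.get_obs();print(o,ctrl.tcp_to_tips)
for n in('scene','top'):
    c=viewer.camera(n);cv2.imwrite(f'pics/{n}.png',c['img'][...,::-1])
    W=cloud(c);np.save(n+'.npy',W)
    for t in('panel','grip_left','grip_middle','grip_right','buffer','slide_pack','timer'):
        for r in viewer.recognise(t,c)[:3]:
            l,tp,rr,b=map(int,r['rect']);q=W[tp:b+1,l:rr+1].reshape(-1,3)
            print(n,t,round(r['score'],2),r['rect'],pt(c,(l+rr)/2,(tp+b)/2),np.nanpercentile(q,[2,98],axis=0).round(3).tolist())
E
```

```text
{'time_s': 0.0, 'qpos': array([-1.1716,  0.3005,  1.5216,  0.    ,  1.3207, -0.0666]), 'joint_vel': array([ 0.0009,  0.0015, -0.0009,  0.0015, -0.0013, -0.0001]), 'tau': array([ -0.0004, -53.1803, -35.2736,   0.0709,   0.0244,  -0.0001]), 'ee_pos': array([ 0.2469, -0.4912,  0.2219]), 'eef_rot': array([-3.1404, -0.0001,  0.4658]), 'force': array([-0.2691,  0.4844,  0.2433]), 'moment': array([ 0.0199, -0.02  , -0.0077]), 'grip_force': 0.0, 'grip_width': 0.09417466130654968} 0.017
scene panel 0.8 [261.8, 167.8, 390.6, 291.4] [ 0.2173 -0.453   0.2172] [[0.214, -0.489, -0.0], [0.83, -0.14, 0.269]]
scene grip_left 0.54 [263.7, 168.6, 282.9, 181.8] [ 0.5332 -0.208   0.1644] [[0.47, -0.244, 0.093], [0.692, -0.107, 0.176]]
scene grip_middle 0.52 [269.7, 180.7, 293.0, 224.8] [ 0.3843 -0.3036  0.1691] [[0.381, -0.316, 0.043], [0.705, -0.123, 0.175]]
scene grip_right 0.56 [274.8, 196.7, 300.6, 240.6] [ 0.3907 -0.3123  0.136 ] [[0.381, -0.325, 0.043], [0.707, -0.174, 0.173]]
scene buffer 0.93 [338.0, 238.2, 376.2, 322.8] [ 0.3188 -0.4723  0.0853] [[0.318, -0.496, 0.0], [0.597, -0.376, 0.136]]
sce
[... 516 characters left out ...]
6, 274.7, 197.1] [ 0.4655 -0.258   0.1668] [[0.457, -0.283, 0.072], [0.495, -0.232, 0.176]]
top grip_right 0.53 [278.1, 222.2, 292.8, 226.0] [ 0.3903 -0.3068  0.1716] [[0.385, -0.329, 0.074], [0.403, -0.291, 0.177]]
top buffer 0.79 [329.4, 232.5, 362.3, 256.7] [ 0.3468 -0.4533  0.1338] [[0.321, -0.526, -0.003], [0.386, -0.436, 0.136]]
top buffer 0.55 [277.8, 221.9, 294.8, 228.9] [ 0.3892 -0.308   0.1715] [[0.381, -0.334, 0.074], [0.405, -0.288, 0.176]]
top slide_pack 0.84 [211.3, 137.1, 238.8, 156.5] [ 0.616  -0.1488  0.0282] [[0.577, -0.188, -0.003], [0.652, -0.11, 0.076]]
top timer 0.67 [308.3, 249.3, 329.8, 277.3] [ 0.3016 -0.4034  0.0201] [[0.264, -0.433, -0.003], [0.339, -0.377, 0.024]]
```

Run:
```python
from h import *
np.set_printoptions(precision=4,suppress=True)
a=[]
for n in('scene','top'):
    W=np.load(n+'.npy').reshape(-1,3)
    roi=(W[:,0]>.25)&(W[:,0]<.75)&(W[:,1]<-.1)&(W[:,1]>-.5)
    g=W[roi&(W[:,2]>.145)&(W[:,2]<.185)]
    for p in((.542,-.216),(.466,-.258),(.392,-.303)):
        s=g[np.hypot(*(g[:,:2]-p).T)<.035]; print(n,len(s),s.mean(0),s[:,2].max())
    cov=W[roi&(abs(W[:,2]-.074)<.004)].astype(np.float32)
    d=np.linalg.norm(cov[:,:2]-np.array([.49,-.29]),axis=1); cov=cov[d<.19]
    print(n,len(cov),cov[:,2].mean(),cv2.minAreaRect(cov[:,:2].copy()))
i=cv2.imread('pics/top.png')[90:300,180:400];j=cv2.imread('pics/scene.png')[130:340,230:450]
cv2.imwrite('pics/v1.png',cv2.resize(np.hstack([i,j]),(800,382),interpolation=cv2.INTER_CUBIC))
```

```text
scene 140 [ 0.5383 -0.205   0.1623] 0.1770258609340599
scene 177 [ 0.4623 -0.2536  0.1617] 0.17745448846522865
scene 218 [ 0.3865 -0.3017  0.1618] 0.17713825431025515
scene 2713 0.07478839 ((0.49170440435409546, -0.2889443039894104), (0.3007534444332123, 0.1494283378124237), 32.45820617675781)
top 101 [ 0.5421 -0.2047  0.1674] 0.17793714823291648
top 102 [ 0.4666 -0.2521  0.168 ] 0.1776348151865225
top 102 [ 0.3917 -0.2995  0.1683] 0.17800105914685008
top 4658 0.073838994 ((0.492875337600708, -0.29007887840270996), (0.2999335527420044, 0.15000471472740173), 32.464969635009766)
```

View pics/v1.png

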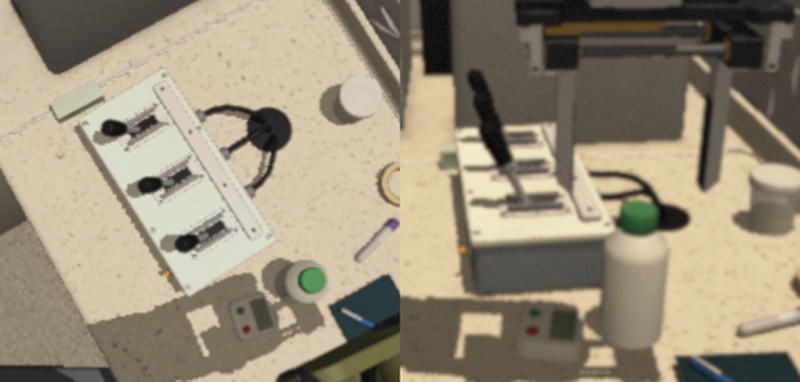

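Emit:
step_arm:
  plan:
    - {"dx":0.35,"dy":-0.276,"dz":-0.1,"rx":0,"ry":0,"rz":0,"claw":1}
    - {"dx":0.35,"dy":-0.276,"dz":-0.1,"rx":0,"ry":0,"rz":0,"claw":1}
    - {"dx":0.35,"dy":-0.276,"dz":0,"rx":0,"ry":0,"rz":0,"claw":1}
    - {"dx":0.35,"dy":-0.276,"dz":0,"rx":0,"ry":0,"rz":0,"claw":1}
    - {"dx":0.35,"dy":-0.276,"dz":0,"rx":0,"ry":0,"rz":0,"claw":1}
    - {"dx":0.35,"dy":-0.276,"dz":0,"rx":0,"ry":0,"rz":0,"claw":1}
    - {"dx":0,"dy":0,"dz":0,"rx":0,"ry":0,"rz":-0.0887,"claw":1}
    - {"dx":0,"dy":0,"dz":0,"rx":0,"ry":0,"rz":-0.0887,"claw":1}
    - {"dx":0,"dy":0,"dz":0,"rx":0,"ry":0,"rz":-0.0887,"claw":1}
    - {"dx":0,"dy":0,"dz":0,"rx":0,"ry":0,"rz":-0.0887,"claw":1}
  grip_force: 15

```text
time_s: 1.8
ee_pos: [0.3603, -0.249, 0.2425]
eef_rot: [3.141, 0.0, 1.029]
force: [0.4, 0.1, 0.1]
grip_width: 0.018
grip_force: 0.0
```

Emit:
step_arm:
  plan:
    - {"dx":0,"dy":0,"dz":0,"rx":0,"ry":0,"rz":-0.0887,"claw":1}
    - {"dx":0,"dy":0,"dz":0,"rx":0,"ry":0,"rz":-0.0887,"claw":1}
    - {"dx":0,"dy":0,"dz":0,"rx":0,"ry":0,"rz":-0.0887,"claw":1}
    - {"dx":0,"dy":0,"dz":0,"rx":0,"ry":0,"rz":-0.0887,"claw":1}
    - {"dx":0,"dy":0,"dz":0,"rx":0,"ry":0,"rz":-0.0887,"claw":1}
    - {"dx":0,"dy":0,"dz":0,"rx":0,"ry":0,"rz":-0.0887,"claw":1}
    - {"dx":0,"dy":0,"dz":0,"rx":0,"ry":0,"rz":-0.0887,"claw":1}
    - {"dx":0,"dy":0,"dz":0,"rx":0,"ry":0,"rz":-0.0887,"claw":1}
    - {"dx":0,"dy":0,"dz":0,"rx":0,"ry":0,"rz":0,"claw":1}
    - {"dx":0,"dy":0,"dz":0,"rx":0,"ry":0,"rz":0,"claw":1}

```text
time_s: 2.8
ee_pos: [0.3603, -0.2491, 0.2425]
eef_rot: [3.142, 0.0, 2.134]
force: [-0.5, -0.6, 0.1]
grip_width: 0.0006
grip_force: 0.0
```

Emit:
step_arm:
  plan:
    - {"dx":0,"dy":0,"dz":0.28,"claw":1}
    - {"dx":0,"dy":0,"dz":0.28,"claw":1}
    - {"dx":0,"dy":0,"dz":0.29,"claw":1}
    - {"dx":-0.1,"dy":0,"dz":0,"claw":1}
    - {"dx":-0.1,"claw":1}
    - {"dx":0,"claw":1}
    - {"dx":-0.04,"claw":1}
    - {"dx":-0.04,"claw":1}
    - {"dx":-0.04,"claw":1}
    - {"dx":0,"claw":1}

```text
$.plan[0]: bad value
```

All six components seem to be required in each row.

Emit:
step_arm:
  plan:
    - {"dx":0,"dy":0,"dz":0.28,"rx":0,"ry":0,"rz":0,"claw":1}
    - {"dx":0,"dy":0,"dz":0.28,"rx":0,"ry":0,"rz":0,"claw":1}
    - {"dx":0,"dy":0,"dz":0.29,"rx":0,"ry":0,"rz":0,"claw":1}
    - {"dx":-0.1,"dy":0,"dz":0,"rx":0,"ry":0,"rz":0,"claw":1}
    - {"dx":-0.1,"dy":0,"dz":0,"rx":0,"ry":0,"rz":0,"claw":1}
    - {"dx":0,"dy":0,"dz":0,"rx":0,"ry":0,"rz":0,"claw":1}
    - {"dx":-0.04,"dy":0,"dz":0,"rx":0,"ry":0,"rz":0,"claw":1}
    - {"dx":-0.04,"dy":0,"dz":0,"rx":0,"ry":0,"rz":0,"claw":1}
    - {"dx":-0.04,"dy":0,"dz":0,"rx":0,"ry":0,"rz":0,"claw":1}
    - {"dx":0,"dy":0,"dz":0,"rx":0,"ry":0,"rz":0,"claw":1}

```text
time_s: 3.8
ee_pos: [0.3777, -0.2765, 0.1576]
eef_rot: [3.141, 0.0, 2.138]
force: [0.2, -1.0, 0.0]
grip_width: 0.0005
grip_force: 0.0
```

Emit:
step_arm:
  plan:
    - {"dx":-0.03,"dy":0,"dz":0,"rx":0,"ry":0,"rz":0,"claw":1}
    - {"dx":-0.03,"dy":0,"dz":0,"rx":0,"ry":0,"rz":0,"claw":1}
    - {"dx":0,"dy":0,"dz":0,"rx":0,"ry":0,"rz":0,"claw":1}

```text
time_s: 4.1
ee_pos: [0.3808, -0.2812, 0.1575]
eef_rot: [3.142, -0.0, 2.138]
force: [-1.0, 1.0, 1.2]
grip_width: 0.0006
grip_force: 0.8
```

Emit:
step_arm:
  plan:
    - {"dx":-0.02,"dy":0,"dz":0,"rx":0,"ry":0,"rz":0,"claw":1}
    - {"dx":-0.01,"dy":0,"dz":0,"rx":0,"ry":0,"rz":0,"claw":1}
    - {"dx":0,"dy":0,"dz":0,"rx":0,"ry":0,"rz":0,"claw":1}

```text
time_s: 4.4
ee_pos: [0.3824, -0.2837, 0.1575]
eef_rot: [3.141, 0.0, 2.138]
force: [-1.7, 3.5, 3.0]
grip_width: 0.0006
grip_force: 1.8
```

Emit:
step_arm:
  plan:
    - {"dx":-0.02,"dy":0,"dz":0,"rx":0,"ry":0,"rz":0,"claw":1}
    - {"dx":-0.01,"dy":0,"dz":0,"rx":0,"ry":0,"rz":0,"claw":1}
    - {"dx":0,"dy":0,"dz":0,"rx":0,"ry":0,"rz":0,"claw":1}

```text
time_s: 4.7
ee_pos: [0.384, -0.2864, 0.1574]
eef_rot: [3.142, 0.0, 2.138]
force: [-0.3, 2.4, 2.0]
grip_width: 0.0002
grip_force: 1.5
```

Emit:
step_arm:
  plan:
    - {"dx":-0.02,"dy":0,"dz":0,"rx":0,"ry":0,"rz":0,"claw":1}
    - {"dx":0,"dy":0,"dz":0,"rx":0,"ry":0,"rz":0,"claw":1}

```text
time_s: 4.9
ee_pos: [0.3851, -0.2881, 0.1574]
eef_rot: [-3.142, 0.0, 2.138]
force: [-1.3, 2.5, 1.9]
grip_width: -0.0
grip_force: 1.3
```

Emit:
step_arm:
  plan:
    - {"dx":-0.03,"dy":0,"dz":0,"rx":0,"ry":0,"rz":0,"claw":1}
    - {"dx":-0.03,"dy":0,"dz":0,"rx":0,"ry":0,"rz":0,"claw":1}

```text
time_s: 5.1
ee_pos: [0.3883, -0.2932, 0.1575]
eef_rot: [3.142, 0.0, 2.138]
force: [-1.9, 3.3, 3.2]
grip_width: 0.0005
grip_force: 2.1
```

Emit:
step_arm:
  plan:
    - {"dx":-0.04,"dy":0,"dz":0,"rx":0,"ry":0,"rz":0,"claw":1}
    - {"dx":-0.04,"dy":0,"dz":0,"rx":0,"ry":0,"rz":0,"claw":1}
    - {"dx":-0.04,"dy":0,"dz":0,"rx":0,"ry":0,"rz":0,"claw":1}
    - {"dx":-0.04,"dy":0,"dz":0,"rx":0,"ry":0,"rz":0,"claw":1}
    - {"dx":-0.04,"dy":0,"dz":0,"rx":0,"ry":0,"rz":0,"claw":1}
    - {"dx":-0.04,"dy":0,"dz":0,"rx":0,"ry":0,"rz":0,"claw":1}
    - {"dx":-0.04,"dy":0,"dz":0,"rx":0,"ry":0,"rz":0,"claw":1}
    - {"dx":-0.04,"dy":0,"dz":0,"rx":0,"ry":0,"rz":0,"claw":1}
    - {"dx":-0.04,"dy":0,"dz":0,"rx":0,"ry":0,"rz":0,"claw":1}
    - {"dx":-0.04,"dy":0,"dz":0,"rx":0,"ry":0,"rz":0,"claw":1}

```text
time_s: 6.1
ee_pos: [0.4099, -0.327, 0.1574]
eef_rot: [3.142, 0.0, 2.138]
force: [-1.4, 3.3, 2.8]
grip_width: 0.0004
grip_force: 1.5
```

Emit:
step_arm:
  plan:
    - {"dx":-0.04,"dy":0,"dz":0,"rx":0,"ry":0,"rz":0,"claw":1}
    - {"dx":-0.04,"dy":0,"dz":0,"rx":0,"ry":0,"rz":0,"claw":1}
    - {"dx":-0.04,"dy":0,"dz":0,"rx":0,"ry":0,"rz":0,"claw":1}
    - {"dx":-0.04,"dy":0,"dz":0,"rx":0,"ry":0,"rz":0,"claw":1}
    - {"dx":-0.04,"dy":0,"dz":0,"rx":0,"ry":0,"rz":0,"claw":1}
    - {"dx":-0.03,"dy":0,"dz":0,"rx":0,"ry":0,"rz":0,"claw":1}

```text
time_s: 6.7
ee_pos: [0.4221, -0.3462, 0.1571]
eef_rot: [-3.141, -0.001, 2.138]
force: [-3.2, 3.0, -1.7]
grip_width: 0.0006
grip_force: 1.6
```

Emit:
step_arm:
  plan:
    - {"dx":-0.02,"dy":0,"dz":0,"rx":0,"ry":0,"rz":0,"claw":1}
    - {"dx":-0.02,"dy":0,"dz":0,"rx":0,"ry":0,"rz":0,"claw":1}

```text
time_s: 6.9
ee_pos: [0.4242, -0.3496, 0.1574]
eef_rot: [-3.142, -0.0, 2.138]
force: [-1.4, 3.0, -2.0]
grip_width: 0.0005
grip_force: 1.5
```

Emit:
step_arm:
  plan:
    - {"dx":-0.02,"dy":0,"dz":0,"rx":0,"ry":0,"rz":0,"claw":1}
    - {"dx":0,"dy":0,"dz":0,"rx":0,"ry":0,"rz":0,"claw":1}

```text
time_s: 7.1
ee_pos: [0.4254, -0.3514, 0.1575]
eef_rot: [3.142, 0.0, 2.138]
force: [-1.2, 1.6, -0.2]
grip_width: 0.0002
grip_force: 0.9
```

Emit:
step_arm:
  plan:
    - {"dx":-0.01,"dy":0,"dz":0,"rx":0,"ry":0,"rz":0,"claw":1}
    - {"dx":0,"dy":0,"dz":0,"rx":0,"ry":0,"rz":0,"claw":1}

```text
time_s: 7.3
ee_pos: [0.4258, -0.3521, 0.1575]
eef_rot: [3.142, 0.0, 2.138]
force: [-1.3, 2.3, -0.7]
grip_width: 0.0005
grip_force: 1.1
```

Emit:
step_arm:
  plan:
    - {"dx":-0.015,"dy":0,"dz":0,"rx":0,"ry":0,"rz":0,"claw":1}
    - {"dx":0,"dy":0,"dz":0,"rx":0,"ry":0,"rz":0,"claw":1}

```text
time_s: 7.5
ee_pos: [0.4267, -0.3534, 0.1575]
eef_rot: [3.142, 0.0, 2.138]
force: [-1.5, 2.9, -1.0]
grip_width: 0.0009
grip_force: 1.1
```

Emit:
step_arm:
  plan:
    - {"dx":-0.01,"dy":0,"dz":0,"rx":0,"ry":0,"rz":0,"claw":1}
    - {"dx":0,"dy":0,"dz":0,"rx":0,"ry":0,"rz":0,"claw":1}

```text
time_s: 7.7
ee_pos: [0.427, -0.3539, 0.1573]
eef_rot: [-3.141, -0.001, 2.138]
force: [-2.7, 4.2, -0.6]
grip_width: 0.0006
grip_force: 2.5
```

Emit:
step_arm:
  plan:
    - {"dx":-0.01,"dy":0,"dz":0,"rx":0,"ry":0,"rz":0,"claw":1}
    - {"dx":0,"dy":0,"dz":0,"rx":0,"ry":0,"rz":0,"claw":1}

```text
time_s: 7.9
ee_pos: [0.4272, -0.3542, 0.1572]
eef_rot: [-3.141, -0.003, 2.138]
force: [-6.4, 9.5, 1.5]
grip_width: 0.0005
grip_force: 5.1
```

Emit:
step_arm:
  plan:
    - {"dx":-0.005,"dy":0,"dz":0,"rx":0,"ry":0,"rz":0,"claw":1}
    - {"dx":0,"dy":0,"dz":0,"rx":0,"ry":0,"rz":0,"claw":1}

```text
time_s: 8.1
ee_pos: [0.4273, -0.3544, 0.1572]
eef_rot: [-3.141, -0.004, 2.138]
force: [-6.9, 11.3, 2.6]
grip_width: 0.0001
grip_force: 6.5
```

Emit:
step_arm:
  plan:
    - {"dx":0.1,"dy":0,"dz":0,"rx":0,"ry":0,"rz":0,"claw":1}
    - {"dx":0.3,"dy":0,"dz":0,"rx":0,"ry":0,"rz":0,"claw":1}
    - {"dx":0.35,"dy":0,"dz":0,"rx":0,"ry":0,"rz":0,"claw":1}
    - {"dx":0.35,"dy":0,"dz":0,"rx":0,"ry":0,"rz":0,"claw":1}
    - {"dx":0,"dy":0.45,"dz":0,"rx":0,"ry":0,"rz":0,"claw":1}
    - {"dx":0,"dy":0.45,"dz":0,"rx":0,"ry":0,"rz":0,"claw":1}
    - {"dx":0,"dy":0,"dz":0,"rx":0,"ry":0,"rz":0,"claw":1}
    - {"dx":-0.06,"dy":0,"dz":0,"rx":0,"ry":0,"rz":0,"claw":1}
    - {"dx":-0.06,"dy":0,"dz":0,"rx":0,"ry":0,"rz":0,"claw":1}
    - {"dx":0,"dy":0,"dz":0,"rx":0,"ry":0,"rz":0,"claw":1}

```text
time_s: 9.1
ee_pos: [0.451, -0.2258, 0.1575]
eef_rot: [3.142, 0.001, 2.136]
force: [-0.5, 1.0, 0.1]
grip_width: 0.0005
grip_force: 0.0
```

Emit:
step_arm:
  plan:
    - {"dx":-0.04,"dy":0,"dz":0,"rx":0,"ry":0,"rz":0,"claw":1}
    - {"dx":-0.03,"dy":0,"dz":0,"rx":0,"ry":0,"rz":0,"claw":1}
    - {"dx":-0.03,"dy":0,"dz":0,"rx":0,"ry":0,"rz":0,"claw":1}
    - {"dx":0,"dy":0,"dz":0,"rx":0,"ry":0,"rz":0,"claw":1}

```text
time_s: 9.5
ee_pos: [0.4566, -0.2331, 0.1575]
eef_rot: [-3.142, -0.0, 2.137]
force: [-0.9, 0.9, -0.3]
grip_width: 0.0006
grip_force: 0.5
```

Emit:
step_arm:
  plan:
    - {"dx":-0.02,"dy":0,"dz":0,"rx":0,"ry":0,"rz":0,"claw":1}
    - {"dx":0,"dy":0,"dz":0,"rx":0,"ry":0,"rz":0,"claw":1}

```text
time_s: 9.7
ee_pos: [0.4577, -0.2345, 0.1575]
eef_rot: [3.142, -0.0, 2.138]
force: [-0.8, 2.9, 3.2]
grip_width: 0.0007
grip_force: 1.6
```

Emit:
step_arm:
  plan:
    - {"dx":-0.02,"dy":0,"dz":0,"rx":0,"ry":0,"rz":0,"claw":1}
    - {"dx":0,"dy":0,"dz":0,"rx":0,"ry":0,"rz":0,"claw":1}

```text
time_s: 9.9
ee_pos: [0.4586, -0.2358, 0.1577]
eef_rot: [3.142, -0.001, 2.138]
force: [-4.8, 5.3, 7.7]
grip_width: 0.0005
grip_force: 4.0
```

Emit:
step_arm:
  plan:
    - {"dx":-0.01,"dy":0,"dz":0,"rx":0,"ry":0,"rz":0,"claw":1}
    - {"dx":0,"dy":0,"dz":0,"rx":0,"ry":0,"rz":0,"claw":1}

```text
time_s: 10.1
ee_pos: [0.459, -0.2364, 0.1578]
eef_rot: [-3.142, -0.002, 2.138]
force: [-6.3, 8.8, 10.4]
grip_width: 0.0005
grip_force: 5.8
```

Emit:
step_arm:
  plan:
    - {"dx":0.1,"dy":0,"dz":0,"rx":0,"ry":0,"rz":0,"claw":1}
    - {"dx":0.15,"dy":0,"dz":0,"rx":0,"ry":0,"rz":0,"claw":1}
    - {"dx":0,"dy":0.45,"dz":0,"rx":0,"ry":0,"rz":0,"claw":1}
    - {"dx":0,"dy":0.45,"dz":0,"rx":0,"ry":0,"rz":0,"claw":1}
    - {"dx":0,"dy":0,"dz":0,"rx":0,"ry":0,"rz":0,"claw":1}
    - {"dx":-0.06,"dy":0,"dz":0,"rx":0,"ry":0,"rz":0,"claw":1}
    - {"dx":-0.06,"dy":0,"dz":0,"rx":0,"ry":0,"rz":0,"claw":1}
    - {"dx":0,"dy":0,"dz":0,"rx":0,"ry":0,"rz":0,"claw":1}

```text
time_s: 10.9
ee_pos: [0.5279, -0.1791, 0.1575]
eef_rot: [3.142, 0.0, 2.136]
force: [0.5, 0.6, 0.6]
grip_width: 0.0005
grip_force: 0.0
```

Emit:
step_arm:
  plan:
    - {"dx":-0.03,"dy":0,"dz":0,"rx":0,"ry":0,"rz":0,"claw":1}
    - {"dx":-0.03,"dy":0,"dz":0,"rx":0,"ry":0,"rz":0,"claw":1}
    - {"dx":0,"dy":0,"dz":0,"rx":0,"ry":0,"rz":0,"claw":1}

```text
time_s: 11.2
ee_pos: [0.5313, -0.1832, 0.1575]
eef_rot: [3.142, -0.0, 2.137]
force: [-0.7, -0.8, -0.6]
grip_width: 0.0003
grip_force: 0.1
```

Emit:
step_arm:
  plan:
    - {"dx":-0.03,"dy":0,"dz":0,"rx":0,"ry":0,"rz":0,"claw":1}
    - {"dx":0,"dy":0,"dz":0,"rx":0,"ry":0,"rz":0,"claw":1}

```text
time_s: 11.4
ee_pos: [0.5331, -0.1854, 0.1576]
eef_rot: [3.141, -0.0, 2.138]
force: [-0.9, 1.8, 2.6]
grip_width: 0.0004
grip_force: 1.2
```

Emit:
step_arm:
  plan:
    - {"dx":-0.02,"dy":0,"dz":0,"rx":0,"ry":0,"rz":0,"claw":1}
    - {"dx":0,"dy":0,"dz":0,"rx":0,"ry":0,"rz":0,"claw":1}

```text
time_s: 11.6
ee_pos: [0.5342, -0.1869, 0.1577]
eef_rot: [3.141, -0.0, 2.138]
force: [-1.3, 2.7, 3.4]
grip_width: 0.0004
grip_force: 2.2
```

Emit:
step_arm:
  plan:
    - {"dx":-0.02,"dy":0,"dz":0,"rx":0,"ry":0,"rz":0,"claw":1}
    - {"dx":0,"dy":0,"dz":0,"rx":0,"ry":0,"rz":0,"claw":1}

```text
time_s: 11.8
ee_pos: [0.5353, -0.1885, 0.1577]
eef_rot: [3.141, -0.0, 2.138]
force: [-1.9, 4.0, 4.6]
grip_width: 0.0004
grip_force: 2.3
```

Emit:
step_arm:
  plan:
    - {"dx":-0.02,"dy":0,"dz":0,"rx":0,"ry":0,"rz":0,"claw":1}
    - {"dx":0,"dy":0,"dz":0,"rx":0,"ry":0,"rz":0,"claw":1}

```text
time_s: 12.0
ee_pos: [0.5365, -0.1902, 0.1577]
eef_rot: [3.141, -0.0, 2.138]
force: [-1.5, 3.7, 3.8]
grip_width: 0.0003
grip_force: 2.2
```

Emit:
step_arm:
  plan:
    - {"dx":-0.01,"dy":0,"dz":0,"rx":0,"ry":0,"rz":0,"claw":1}
    - {"dx":0,"dy":0,"dz":0,"rx":0,"ry":0,"rz":0,"claw":1}

```text
time_s: 12.2
ee_pos: [0.5369, -0.191, 0.1577]
eef_rot: [3.141, -0.0, 2.138]
force: [-1.4, 4.8, 3.2]
grip_width: 0.0001
grip_force: 2.5
```

Emit:
step_arm:
  plan:
    - {"dx":-0.03,"dy":0,"dz":0,"rx":0,"ry":0,"rz":0,"claw":1}
    - {"dx":-0.02,"dy":0,"dz":0,"rx":0,"ry":0,"rz":0,"claw":1}
    - {"dx":0,"dy":0,"dz":0,"rx":0,"ry":0,"rz":0,"claw":1}

```text
time_s: 12.5
ee_pos: [0.5397, -0.1955, 0.1576]
eef_rot: [3.141, 0.0, 2.138]
force: [0.2, 3.6, 2.7]
grip_width: 0.0003
grip_force: 1.6
```

Emit:
step_arm:
  plan:
    - {"dx":-0.04,"dy":0,"dz":0,"rx":0,"ry":0,"rz":0,"claw":1}
    - {"dx":-0.04,"dy":0,"dz":0,"rx":0,"ry":0,"rz":0,"claw":1}
    - {"dx":-0.04,"dy":0,"dz":0,"rx":0,"ry":0,"rz":0,"claw":1}
    - {"dx":-0.04,"dy":0,"dz":0,"rx":0,"ry":0,"rz":0,"claw":1}
    - {"dx":-0.04,"dy":0,"dz":0,"rx":0,"ry":0,"rz":0,"claw":1}
    - {"dx":-0.04,"dy":0,"dz":0,"rx":0,"ry":0,"rz":0,"claw":1}
    - {"dx":-0.04,"dy":0,"dz":0,"rx":0,"ry":0,"rz":0,"claw":1}
    - {"dx":-0.04,"dy":0,"dz":0,"rx":0,"ry":0,"rz":0,"claw":1}
    - {"dx":-0.04,"dy":0,"dz":0,"rx":0,"ry":0,"rz":0,"claw":1}
    - {"dx":-0.04,"dy":0,"dz":0,"rx":0,"ry":0,"rz":0,"claw":1}

```text
time_s: 13.5
ee_pos: [0.5611, -0.2295, 0.1574]
eef_rot: [-3.142, 0.0, 2.138]
force: [-1.5, 3.2, 3.6]
grip_width: 0.0008
grip_force: 2.0
```

Emit:
step_arm:
  plan:
    - {"dx":-0.04,"dy":0,"dz":0,"rx":0,"ry":0,"rz":0,"claw":1}
    - {"dx":-0.04,"dy":0,"dz":0,"rx":0,"ry":0,"rz":0,"claw":1}
    - {"dx":-0.04,"dy":0,"dz":0,"rx":0,"ry":0,"rz":0,"claw":1}
    - {"dx":-0.04,"dy":0,"dz":0,"rx":0,"ry":0,"rz":0,"claw":1}
    - {"dx":-0.03,"dy":0,"dz":0,"rx":0,"ry":0,"rz":0,"claw":1}
    - {"dx":-0.03,"dy":0,"dz":0,"rx":0,"ry":0,"rz":0,"claw":1}
    - {"dx":-0.03,"dy":0,"dz":0,"rx":0,"ry":0,"rz":0,"claw":1}
    - {"dx":0,"dy":0,"dz":0,"rx":0,"ry":0,"rz":0,"claw":1}

```text
time_s: 14.3
ee_pos: [0.5746, -0.2507, 0.1574]
eef_rot: [-3.142, 0.0, 2.138]
force: [-1.0, 2.1, -0.6]
grip_width: 0.0004
grip_force: 0.9
```

Emit:
step_arm:
  plan:
    - {"dx":-0.03,"dy":0,"dz":0,"rx":0,"ry":0,"rz":0,"claw":1}
    - {"dx":-0.02,"dy":0,"dz":0,"rx":0,"ry":0,"rz":0,"claw":1}
    - {"dx":-0.01,"dy":0,"dz":0,"rx":0,"ry":0,"rz":0,"claw":1}
    - {"dx":0,"dy":0,"dz":0,"rx":0,"ry":0,"rz":0,"claw":1}

```text
time_s: 14.7
ee_pos: [0.5778, -0.2556, 0.1576]
eef_rot: [3.141, 0.001, 2.138]
force: [-0.2, 1.4, -1.1]
grip_width: 0.0007
grip_force: 0.9
```

Emit:
step_arm:
  plan:
    - {"dx":-0.015,"dy":0,"dz":0,"rx":0,"ry":0,"rz":0,"claw":1}
    - {"dx":0,"dy":0,"dz":0,"rx":0,"ry":0,"rz":0,"claw":1}

```text
time_s: 14.9
ee_pos: [0.5785, -0.2568, 0.1575]
eef_rot: [3.141, 0.0, 2.138]
force: [-1.2, 1.5, -0.8]
grip_width: 0.0002
grip_force: 1.1
```

Emit:
step_arm:
  plan:
    - {"dx":-0.01,"dy":0,"dz":0,"rx":0,"ry":0,"rz":0,"claw":1}
    - {"dx":0,"dy":0,"dz":0,"rx":0,"ry":0,"rz":0,"claw":1}

```text
time_s: 15.1
ee_pos: [0.5789, -0.2573, 0.1574]
eef_rot: [-3.142, -0.001, 2.138]
force: [-2.3, 4.1, -0.4]
grip_width: 0.0007
grip_force: 2.1
```

Emit:
step_arm:
  plan:
    - {"dx":-0.01,"dy":0,"dz":0,"rx":0,"ry":0,"rz":0,"claw":1}
    - {"dx":0,"dy":0,"dz":0,"rx":0,"ry":0,"rz":0,"claw":1}

```text
time_s: 15.3
ee_pos: [0.5791, -0.2576, 0.1573]
eef_rot: [-3.141, -0.002, 2.138]
force: [-5.5, 8.6, 1.1]
grip_width: 0.0006
grip_force: 4.5
```

Emit:
step_arm:
  plan:
    - {"dx":-0.005,"dy":0,"dz":0,"rx":0,"ry":0,"rz":0,"claw":1}
    - {"dx":0,"dy":0,"dz":0,"rx":0,"ry":0,"rz":0,"claw":1}

```text
time_s: 15.5
ee_pos: [0.5792, -0.2578, 0.1572]
eef_rot: [-3.141, -0.003, 2.138]
force: [-6.6, 9.7, 0.8]
grip_width: 0.0006
grip_force: 5.7
```

Emit:
step_arm:
  plan:
    - {"dx":0.1,"dy":0,"dz":0,"rx":0,"ry":0,"rz":0,"claw":1}
    - {"dx":0.3,"dy":0,"dz":0,"rx":0,"ry":0,"rz":0,"claw":1}
    - {"dx":0.35,"dy":0,"dz":0,"rx":0,"ry":0,"rz":0,"claw":1}
    - {"dx":0.35,"dy":0,"dz":0,"rx":0,"ry":0,"rz":0,"claw":1}
    - {"dx":0,"dy":-0.45,"dz":0,"rx":0,"ry":0,"rz":0,"claw":1}
    - {"dx":0,"dy":-0.45,"dz":0,"rx":0,"ry":0,"rz":0,"claw":1}
    - {"dx":0,"dy":0,"dz":0,"rx":0,"ry":0,"rz":0,"claw":1}
    - {"dx":-0.06,"dy":0,"dz":0,"rx":0,"ry":0,"rz":0,"claw":1}
    - {"dx":-0.06,"dy":0,"dz":0,"rx":0,"ry":0,"rz":0,"claw":1}
    - {"dx":0,"dy":0,"dz":0,"rx":0,"ry":0,"rz":0,"claw":1}

```text
time_s: 16.5
ee_pos: [0.4523, -0.2247, 0.1574]
eef_rot: [3.141, 0.001, 2.138]
force: [0.3, -0.7, 0.2]
grip_width: 0.0006
grip_force: 0.0
```

Emit:
step_arm:
  plan:
    - {"dx":-0.04,"dy":0,"dz":0,"rx":0,"ry":0,"rz":0,"claw":1}
    - {"dx":-0.04,"dy":0,"dz":0,"rx":0,"ry":0,"rz":0,"claw":1}
    - {"dx":-0.04,"dy":0,"dz":0,"rx":0,"ry":0,"rz":0,"claw":1}
    - {"dx":0,"dy":0,"dz":0,"rx":0,"ry":0,"rz":0,"claw":1}

```text
time_s: 16.9
ee_pos: [0.4579, -0.2347, 0.1573]
eef_rot: [-3.142, -0.0, 2.138]
force: [0.4, 0.7, 0.3]
grip_width: 0.0005
grip_force: 0.1
```

Emit:
step_arm:
  plan:
    - {"dx":-0.02,"dy":0,"dz":0,"rx":0,"ry":0,"rz":0,"claw":1}
    - {"dx":0,"dy":0,"dz":0,"rx":0,"ry":0,"rz":0,"claw":1}

```text
time_s: 17.1
ee_pos: [0.4588, -0.2361, 0.1575]
eef_rot: [3.142, -0.0, 2.138]
force: [-0.7, 2.5, 1.1]
grip_width: 0.0006
grip_force: 1.2
```

Emit:
step_arm:
  plan:
    - {"dx":-0.02,"dy":0,"dz":0,"rx":0,"ry":0,"rz":0,"claw":1}
    - {"dx":0,"dy":0,"dz":0,"rx":0,"ry":0,"rz":0,"claw":1}

```text
time_s: 17.3
ee_pos: [0.4599, -0.2379, 0.1576]
eef_rot: [3.141, 0.0, 2.138]
force: [-1.1, 3.8, 3.1]
grip_width: 0.0004
grip_force: 1.5
```

Emit:
step_arm:
  plan:
    - {"dx":-0.02,"dy":0,"dz":0,"rx":0,"ry":0,"rz":0,"claw":1}
    - {"dx":0,"dy":0,"dz":0,"rx":0,"ry":0,"rz":0,"claw":1}

```text
time_s: 17.5
ee_pos: [0.461, -0.2397, 0.1575]
eef_rot: [3.141, 0.0, 2.138]
force: [-0.8, 2.8, 2.0]
grip_width: 0.0004
grip_force: 1.3
```

Emit:
step_arm:
  plan:
    - {"dx":-0.03,"dy":0,"dz":0,"rx":0,"ry":0,"rz":0,"claw":1}
    - {"dx":-0.02,"dy":0,"dz":0,"rx":0,"ry":0,"rz":0,"claw":1}
    - {"dx":0,"dy":0,"dz":0,"rx":0,"ry":0,"rz":0,"claw":1}

```text
time_s: 17.8
ee_pos: [0.4637, -0.2441, 0.1574]
eef_rot: [3.142, 0.0, 2.138]
force: [-0.3, 1.0, 1.0]
grip_width: 0.0002
grip_force: 0.7
```

Emit:
step_arm:
  plan:
    - {"dx":-0.04,"dy":0,"dz":0,"rx":0,"ry":0,"rz":0,"claw":1}
    - {"dx":-0.04,"dy":0,"dz":0,"rx":0,"ry":0,"rz":0,"claw":1}
    - {"dx":-0.04,"dy":0,"dz":0,"rx":0,"ry":0,"rz":0,"claw":1}
    - {"dx":-0.04,"dy":0,"dz":0,"rx":0,"ry":0,"rz":0,"claw":1}
    - {"dx":-0.04,"dy":0,"dz":0,"rx":0,"ry":0,"rz":0,"claw":1}
    - {"dx":-0.04,"dy":0,"dz":0,"rx":0,"ry":0,"rz":0,"claw":1}
    - {"dx":-0.04,"dy":0,"dz":0,"rx":0,"ry":0,"rz":0,"claw":1}
    - {"dx":-0.04,"dy":0,"dz":0,"rx":0,"ry":0,"rz":0,"claw":1}
    - {"dx":-0.04,"dy":0,"dz":0,"rx":0,"ry":0,"rz":0,"claw":1}
    - {"dx":-0.04,"dy":0,"dz":0,"rx":0,"ry":0,"rz":0,"claw":1}

```text
time_s: 18.8
ee_pos: [0.4852, -0.2778, 0.1574]
eef_rot: [-3.142, -0.0, 2.138]
force: [-0.5, 2.5, 1.2]
grip_width: 0.0004
grip_force: 1.4
```

Emit:
step_arm:
  plan:
    - {"dx":-0.04,"dy":0,"dz":0,"rx":0,"ry":0,"rz":0,"claw":1}
    - {"dx":-0.04,"dy":0,"dz":0,"rx":0,"ry":0,"rz":0,"claw":1}
    - {"dx":-0.04,"dy":0,"dz":0,"rx":0,"ry":0,"rz":0,"claw":1}
    - {"dx":-0.04,"dy":0,"dz":0,"rx":0,"ry":0,"rz":0,"claw":1}
    - {"dx":-0.03,"dy":0,"dz":0,"rx":0,"ry":0,"rz":0,"claw":1}
    - {"dx":-0.03,"dy":0,"dz":0,"rx":0,"ry":0,"rz":0,"claw":1}
    - {"dx":-0.03,"dy":0,"dz":0,"rx":0,"ry":0,"rz":0,"claw":1}
    - {"dx":0,"dy":0,"dz":0,"rx":0,"ry":0,"rz":0,"claw":1}

```text
time_s: 19.6
ee_pos: [0.4987, -0.299, 0.1574]
eef_rot: [3.142, 0.0, 2.138]
force: [-0.7, 0.9, -0.5]
grip_width: 0.0006
grip_force: 0.6
```

Emit:
step_arm:
  plan:
    - {"dx":-0.03,"dy":0,"dz":0,"rx":0,"ry":0,"rz":0,"claw":1}
    - {"dx":-0.02,"dy":0,"dz":0,"rx":0,"ry":0,"rz":0,"claw":1}
    - {"dx":-0.01,"dy":0,"dz":0,"rx":0,"ry":0,"rz":0,"claw":1}
    - {"dx":0,"dy":0,"dz":0,"rx":0,"ry":0,"rz":0,"claw":1}

```text
time_s: 20.0
ee_pos: [0.5018, -0.3038, 0.1575]
eef_rot: [3.142, 0.0, 2.138]
force: [-0.9, 2.5, -1.6]
grip_width: 0.0002
grip_force: 0.9
```

Emit:
step_arm:
  plan:
    - {"dx":-0.015,"dy":0,"dz":0,"rx":0,"ry":0,"rz":0,"claw":1}
    - {"dx":0,"dy":0,"dz":0,"rx":0,"ry":0,"rz":0,"claw":1}

```text
time_s: 20.2
ee_pos: [0.5026, -0.3051, 0.1575]
eef_rot: [3.142, 0.0, 2.138]
force: [-1.3, 1.3, -1.7]
grip_width: 0.0005
grip_force: 1.0
```

Emit:
step_arm:
  plan:
    - {"dx":-0.01,"dy":0,"dz":0,"rx":0,"ry":0,"rz":0,"claw":1}
    - {"dx":0,"dy":0,"dz":0,"rx":0,"ry":0,"rz":0,"claw":1}

```text
time_s: 20.4
ee_pos: [0.503, -0.3056, 0.1574]
eef_rot: [-3.142, -0.001, 2.138]
force: [-1.9, 4.0, 0.3]
grip_width: 0.0006
grip_force: 2.2
```

Emit:
step_arm:
  plan:
    - {"dx":-0.01,"dy":0,"dz":0,"rx":0,"ry":0,"rz":0,"claw":1}
    - {"dx":0,"dy":0,"dz":0,"rx":0,"ry":0,"rz":0,"claw":1}

```text
time_s: 20.6
ee_pos: [0.5032, -0.3059, 0.1572]
eef_rot: [-3.141, -0.002, 2.138]
force: [-5.3, 8.5, 0.1]
grip_width: 0.0005
grip_force: 4.7
```

Emit:
step_arm:
  plan:
    - {"dx":-0.005,"dy":0,"dz":0,"rx":0,"ry":0,"rz":0,"claw":1}
    - {"dx":0,"dy":0,"dz":0,"rx":0,"ry":0,"rz":0,"claw":1}

```text
time_s: 20.8
ee_pos: [0.5033, -0.306, 0.1572]
eef_rot: [-3.141, -0.003, 2.138]
force: [-6.7, 9.5, 2.2]
grip_width: 0.0006
grip_force: 6.0
```

Emit:
step_arm:
  plan:
    - {"dx":0.1,"dy":0,"dz":0,"rx":0,"ry":0,"rz":0,"claw":1}
    - {"dx":0.3,"dy":0,"dz":0,"rx":0,"ry":0,"rz":0,"claw":1}
    - {"dx":0.4,"dy":0,"dz":0,"rx":0,"ry":0,"rz":0,"claw":1}
    - {"dx":0.4,"dy":0,"dz":-0.2,"rx":0,"ry":0,"rz":0,"claw":1}
    - {"dx":0.3,"dy":0,"dz":-0.3,"rx":0,"ry":0,"rz":0,"claw":1}
    - {"dx":0,"dy":0,"dz":-0.3,"rx":0,"ry":0,"rz":0,"claw":1}
    - {"dx":0,"dy":0,"dz":0,"rx":0,"ry":0,"rz":0,"claw":1}

```text
time_s: 21.5
ee_pos: [0.4244, -0.1807, 0.2418]
eef_rot: [3.138, 0.008, 2.139]
force: [0.1, 0.8, -1.4]
grip_width: 0.0008
grip_force: 0.0
```

Run:
```python
from h import *
np.set_printoptions(precision=4,suppress=True)
c=viewer.camera('top');cv2.imwrite('pics/e.png',cv2.resize(c['img'][90:300,180:400,::-1],(660,630)[:2] if 0 else (620,592),interpolation=cv2.INTER_CUBIC))
ex=np.array([.5367,-.8438]);ey=np.array([.8438,.5367])
for n in('top','scene'):
    if n=='scene': c=viewer.camera(n)
    W=cloud(c).reshape(-1,3);d=W[:,:2]-[.4925,-.2895];X=d@ex;Y=d@ey
    for y in(.09,0,-.09):
        m=(abs(Y-y)<.02)&(abs(X)<.08)&(W[:,2]>.145)&(W[:,2]<.19)
        print(n,y,m.sum(),X[m].mean(),W[m,2].mean(),W[m,2].max() if m.any() else 0)
```

```text
top 0.09 119 0.04400489506596548 0.16531647719088688 0.17754400904992243
top 0 117 0.044131925064679695 0.16573761112370847 0.1770645160739496
top -0.09 122 0.04353281843458894 0.16554521414650475 0.17958763484046822
scene 0.09 147 0.04338609050069137 0.16075181192961616 0.17683982062468878
scene 0 179 0.043093542631002145 0.16080348562682828 0.17761260016335867
scene -0.09 217 0.043364670892164406 0.16139424563791413 0.17688015027107093
```

View pics/e.png

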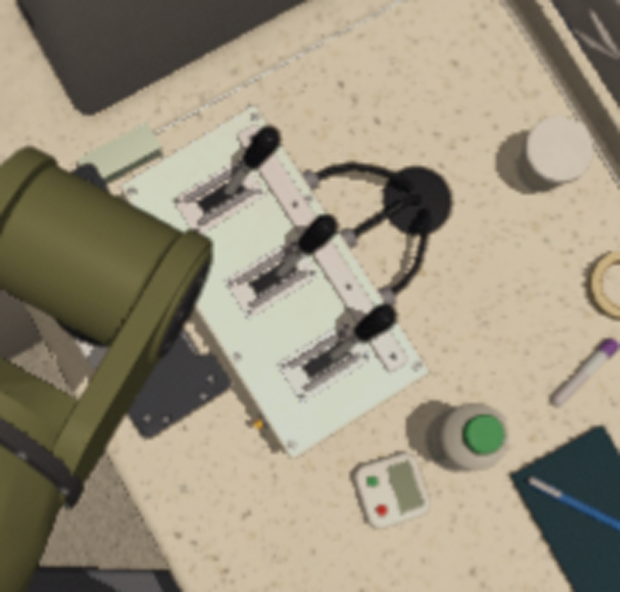

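The picture shows all three levers leaning away at their far stops, with grips near pixels (262,147), (318,233) and (375,322). The bottle (475,435), the timer (390,490) and the carton (120,150) have not moved, and the gripper is clear of everything.

```bash
python3 -c "
from station import hand_in
print(hand_in())"
```

```text
the job is handed in; nothing more can be done
None
```

The bypass switch is over to maintenance: all three levers are at their far stops, thrown in the order right, left, middle. No push reading was above about 15 N, the bottle, carton and timer were left alone, and the job was handed in at about 22 s.

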